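# Shift the carving bench's suction to the large intake

### The arm

A 7-joint arm with a two-finger parallel gripper is mounted at the origin on the work surface. World frame = base frame: x ahead of the robot, y to its left, z up, the work surface at z = 0. Lengths are in m, angles in rad, forces in N, time in s.
With the tool pointing down it reaches from about 0.4 to 0.875 m from the base axis. Payload 19.3 kg.
Tool frame: the origin (TCP) lies midway between the tips of the shut fingers; the grasp point (between the pads) lies 19 mm behind it; x points along the fingers, y is the direction in which the jaws open and shut, and the axes are right-handed (so a half turn about x gives the same grasp; the last joint's range is limited). The gripper opens to 85 mm and grips with 20 to 120 N. Pads are 22 mm wide; open, the fingers measure 114 mm over their backs; the gripper's body (76 mm by 85 mm) begins 54 mm behind the grasp point. The pads swing forward as they close: fully open they stand 13 mm farther back than shut.
Start: joints at [1.035, 0.521, -0.036, 1.599, 0.021, 1.021, -0.113], TCP at [0.281, -0.558, 0.231] pointing down, gripper open.
Joint ranges: [-2.91, 2.91], [-0.3, 2.13], [-1.5, 1.42], [0.17, 2.43], [-1.26, 4.41], [0.16, 1.93], [-2.52, 2.52]. Speed limits (rad/s): [1.89, 1.89, 2.39, 2.39, 3.01, 3.01, 3.01].

### API

Orientations are given as [roll, pitch, yaw] about the fixed x, y, z axes, in that order (R = Rz(yaw) Ry(pitch) Rx(roll)).
In Python, from workcell import telemetry, vision, workorder gives the robot as it stands. The module is installed in compiled form; this text tells all that it offers.
- The arm moves only by the tool play_rows, never from a script. Its argument "deltas" is a list of rows, each a list of 7 numbers: the shift along the world's x, y, z in mm, then the turn, a rotation vector about the world's x, y, z in degrees, then the finger opening in mm, from 0 to 85.4. In form: [[x, y, z, wx, wy, wz, jaw], ...]. A call has 1 to 8 rows; each row shifts and turns the commanded pose from where the row before left it; what a row does not reach is not made up. A row lasts 1/8 s, in which the tool goes at most 62.5 mm and 10.7 degrees, less where a joint would pass 70% of its speed; a pose out of reach is approached as far as the arm can. A call with a gripper value outside its range is refused whole. The fingers move at their own pace and stop on an object; "grip_force" is the grip in N (left out, the last holds). Time passes only in rows, so rows that do not move let the fingers close. It gives the time, the measured TCP pose, the force and the opening at its end, in the units of the state.
- telemetry.observe(): the state, without advancing time (a new reading comes with each control period).
- vision.grab_frame(name): name is "scene" or "side" or "wrist"; returns the picture (420x560x3 uint8, red, green, blue); there is no depth.
- vision.camera_info(name): a dict with "mtx" (3x3 intrinsics, pixels), "k1" (the pictures are not rectified: a ray, as slopes to the right and down, at radius r is drawn at 1 + k1 r^2 times it, then the intrinsics apply), "rvec" (rotation vector, rad) and "tvec" (3), from world to camera coordinates, as OpenCV has them. Camera axes: x right, y down, z forward; pixel columns grow to the right and rows downward; lengths in m; the calibration is good to about 2 mm. A picture is of the moment at which its call begins: read the wrist's pose just before it. camera_info takes no time and is no camera call; for the wrist camera it gives the pose at the moment of the call.
- workorder.job_done(): hands the job in, once; it reports no verdict.
The state is a dict: "clock": time; "qpos": joint angles; "qd": joint speeds; "joint_efforts": joint torques, N m; "position": TCP position; "tool_rot": TCP orientation; "force": force on the tool from outside, world axes, zero at the start; "moment": the same for the moment, N m; "grip_width": finger opening in m.
Only numpy, scipy, OpenCV 4.12 (cv2) and the standard library are available. Lean on these libraries where they do the work, as an engineer would, in place of code of your own. Each camera call takes 0.05 s, during which the arm holds its last target. There are 200 camera calls.

### The job

Two extraction intakes are bolted to the carving bench, and the suction is wanted at the large one now. First push the large intake's lever round until its pointer stands on the three-dot mark (the third long mark from the shut end); then, so that the fan is never left without an opening, push the small intake's lever round to its shut stop. Only push the levers' upright tabs from one side, never grip them, let go of both, and leave the tools and wood lying about undisturbed.

Things in the scene. Friction and masses are not known exactly. Their poses are not given: they have to be found in the camera images.
- large_iris (a joint): large iris ring and lever: 0 = shut stop, 1.309 rad = open stop; grows counterclockwise seen from above (opens). Scale: black disc at the shut end, long marks with 1, 2, 3, 4 dots at 0.262, 0.524, 0.785, 1.047 rad, short marks between, a circle at the open end. Three dots = 0.785. Dry friction, no spring: about 2.2 N at the tab moves it; it stays where left
- small_iris (a joint): the same for the small intake: 0 = shut stop, 1.309 rad = open stop; counterclockwise seen from above opens, clockwise shuts; about 2 N at the tab moves it, it stays where left
- large_intake: large intake, bolted down: grey box 242 x 208 mm, 70 mm high, 104 mm port in its top with an iris of steel leaves, ring 130 mm across. Origin on the bench under the port's axis, z up; lever and scale lie on its -x side (152 mm of box there, 90 mm behind). The shut lever points 142.5 deg counterclockwise from its x, the open one 217.5. Fingertips above 88 mm clear arm, stop screws and scale
- small_intake: small intake, bolted down, same make: grey box 194 x 180 mm, 60 mm high, 68 mm port, ring 88 mm across; origin on the bench under its axis, same axes and lever directions; 128 mm of box on the lever's side (-x), 66 mm behind. Fingertips above 78 mm over the bench clear its lever arm, stop screws and scale
- large_axis (a point): on the turning axis of the large iris ring, at the ring's top (84 mm above the bench)
- small_axis (a point): on the turning axis of the small iris ring, at the ring's top (74 mm above the bench)
- large_tab (a point): centre of the large lever's upright black finger tab, 100 mm from the axis: 28 mm long along the lever, 10 mm thick across it, 40 mm high, from 82 to 122 mm above the bench. x points outwards along the lever, z up, y the way the lever opens. Its halves: large_iris_c0 facing the shut stop, large_iris_c1 facing the open stop
- small_tab (a point): centre of the small lever's upright black finger tab, 78 mm from the axis, same size, from 72 to 112 mm above the bench; axes likewise; halves small_iris_c0, small_iris_c1
- large_pointer (a point): tip of the large lever's pointed end, 120 mm from the axis, just inside the scale
- large_three_dots (a point): inner end of the three-dot mark of the large intake's scale, 120 mm from the axis: the pointer's tip stands here (seen from above) when set
- horse: carved wooden horse, 60 mm high, standing on the large intake's top at a rear corner; leave alone
- gouge_a: gouge, 210 mm, wooden handle 24 mm thick, lying between the intakes; leave alone
- blank_a: stepped pine block 100 x 55 x 57 mm standing behind the gouge between the intakes; leave alone
- gouge_b: gouge, 240 mm, lying beside the intake on the robot's left; leave alone
- brush: bench brush, 240 mm, lying beside the intake on the robot's right; leave alone

How it is judged:
By the outcome, as a careful person would: the job done as asked, in the order asked, and still so for the second after the job is handed in, with the robot touching nothing.
It also fails if it takes over 51 s, if anything falls off the work surface, if the arm or the gripper's body presses on something with over 40 N, if the wrist force passes 120 N, or if a joint passes its speed limit or range.

## Working session

There is one attempt and no reset: what is moved stays moved. The work goes in short steps, Python scripts to look and compute and a tool call to move; the robot and the scene stay as the last step left them, time stands still between calls to the robot, and variables do not carry over. Pictures are saved under pics/ and viewed, about 8 in all and at most 12, crops included, and the job is handed in when it is done.

Besides the shell and the picture viewer there is one more tool, called as name(argument=value, ...) on one line, values as JSON. play_rows: Moves the arm, as the interface text tells. Its arguments: {"type":"object","properties":{"deltas":{"type":"array","items":{"type":"array","items":{"type":"number"}}},"grip_force":{"type":"number"}},"required":["deltas"]}

```bash
mkdir -p pics
python3 - <<'E'
from workcell import telemetry, vision
import cv2
s=telemetry.observe(); print({k:s[k] for k in('clock','position','tool_rot','force','grip_width')})
for n in('scene','side'):
    cv2.imwrite(f'pics/{n}0.png',vision.grab_frame(n)[:,:,::-1]); print(n,vision.camera_info(n))
E
```

```text
{'clock': 0.0, 'position': array([ 0.28054994, -0.55813742,  0.23073835]), 'tool_rot': array([-1.51145942,  1.56968697,  2.09593669]), 'force': array([-0.32409518, -0.46226753, -0.30876248]), 'grip_width': 0.08568152296293798}
scene {'mtx': array([[444.25006825,   0.        , 273.73723898],
       [  0.        , 444.25006825, 210.53605265],
       [  0.        ,   0.        ,   1.        ]]), 'k1': -0.10252247774093694, 'rvec': array([ 1.91712253,  1.63981168, -0.63802145]), 'tvec': array([-0.05685853, -0.37470596,  1.8050457 ])}
side {'mtx': array([[399.67734533,   0.        , 278.83205953],
       [  0.        , 399.67734533, 207.47735834],
       [  0.        ,   0.        ,   1.        ]]), 'k1': -0.00011889617652510674, 'rvec': array([ 0.90926335, -2.44320754,  1.11489226]), 'tvec': array([0.43871098, 0.32225137, 0.92464505])}
```

View pics/scene0.png

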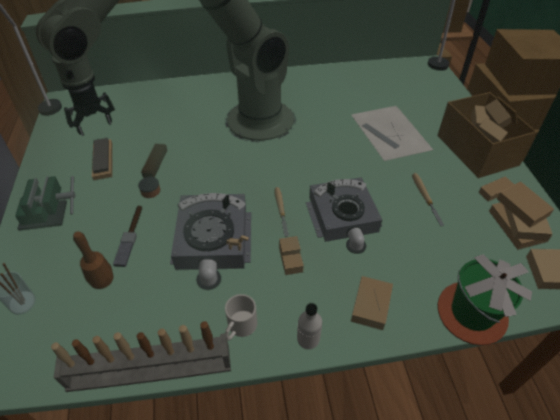

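View pics/side0.png

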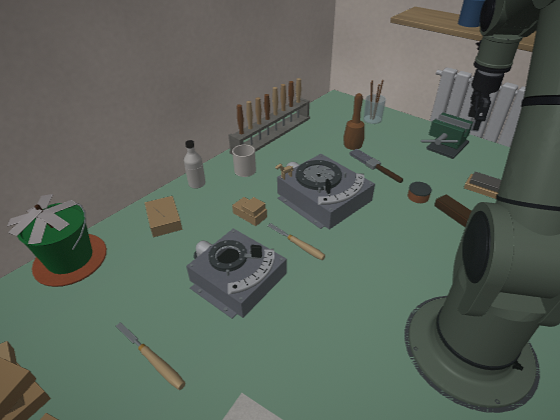

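The scene view shows the large intake around (210,230), on the robot's right, and the small one around (345,207). Next I'll take enlarged crops of both.

Run:
```python
import cv2,numpy as np
a=cv2.imread('pics/scene0.png');b=cv2.imread('pics/side0.png')
def c(im,x,y,w,h,s,t):
    o=cv2.resize(im[y:y+h,x:x+w],None,fx=s,fy=s,interpolation=cv2.INTER_CUBIC)
    o=(255*(o/255.)**.7).astype(np.uint8)
    for i in range(0,w,10): cv2.putText(o,str(x+i),(i*s,8),0,.3,(0,255,255),1) if i%20==0 else 0; cv2.line(o,(i*s,10),(i*s,14),(0,255,255),1)
    for i in range(0,h,10): cv2.putText(o,str(y+i),(0,i*s+4),0,.3,(0,255,255),1)
    return o
A=c(a,165,180,100,100,4,0);B=c(a,300,170,100,100,4,0)
C=c(b,270,140,100,50+50,4,0);D=c(b,185,220,100,100,4,0)
o=np.vstack([np.hstack([A,B]),np.hstack([C,D])])
cv2.imwrite('pics/crop1.png',cv2.resize(np.hstack([A,B]),None,fx=1,fy=1))
cv2.imwrite('pics/crop2.png',np.hstack([C,D]))
```

```text
(no output)
```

View pics/crop1.png

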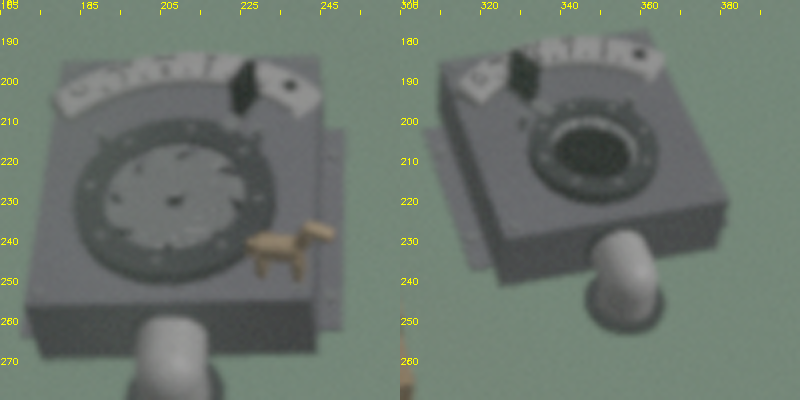

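View pics/crop2.png

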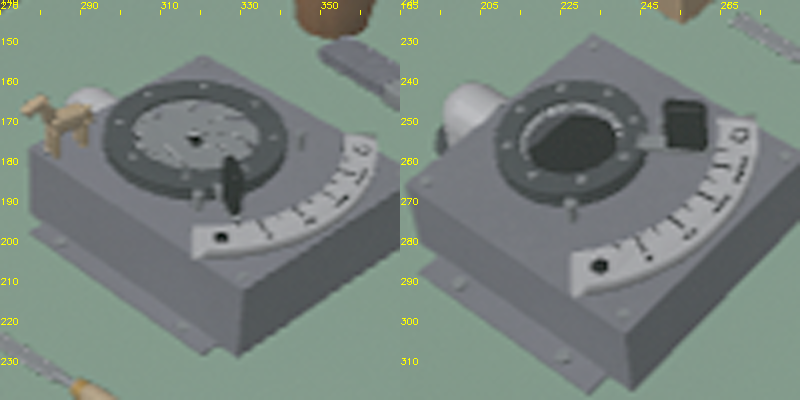

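The large lever is near the one-dot mark: tab at scene (225,202), side (328,186). The small lever is nearly open: tab at scene (331,189), side (256,251). I'll fit the poses from the box corners, rings and discs.

```bash
cat > h.py <<'E'
import numpy as np,cv2,pickle
from workcell import vision
from scipy.optimize import least_squares
def proj(P,ci):
    P=np.atleast_2d(P).astype(float)
    return cv2.projectPoints(P,ci['rvec'],ci['tvec'],ci['mtx'],np.array([ci['k1'],0,0,0]))[0][:,0]
CI={n:vision.camera_info(n) for n in('scene','side')}
E
cat > fit.py <<'E'
from h import *
def run(nm,f,b,w,h,zr,rt,zt,obs,x0):
    C=[[-f,-w,h],[-f,w,h],[b,w,h],[b,-w,h]]
    def pts(p):
        x,y,yaw,q,rd=p[:5]
        pol=lambda r,a:[r*np.cos(a),r*np.sin(a)]
        a=np.radians(142.5)
        L=np.array(C+[[0,0,zr],pol(rd,a)+[h+.004],pol(rt,a+q)+[zt]])
        c,s=np.cos(yaw),np.sin(yaw)
        return L@np.array([[c,s,0],[-s,c,0],[0,0,1]])+[x,y,0]
    def res(p):
        P=pts(p); r=[]
        for i,n in enumerate(('scene','side')): r.append(proj(P,CI[n])+p[5+2*i:7+2*i]-obs[n])
        return np.r_[np.ravel(r),p[5:9]/1.5]
    s=least_squares(res,x0+[0]*4,loss='soft_l1'); print(nm,s.x.round(4),'\n',s.fun[:28].reshape(2,7,2).round(1).tolist())
    P=pts(s.x); print('tab',P[6].round(4),'axis',P[4].round(4)); return s.x
o={'scene':[[180.5,195.7],[245.5,194.5],[245,255],[171,255.7],[208.7,230.2],[237.7,201.5],[225.5,202]],
'side':[[374,181],[330,212.5],[277,177.5],[320.7,153.7],[318.7,174.7],[325.2,199.2],[328,186.2]]}
L=run('large',.152,.09,.104,.07,.084,.1,.102,o,[.55,-.2,0,.3,.13])
o={'scene':[[309.5,185.7],[363.7,177.5],[382,220],[324.5,230],[348.5,207.5],[360,183.5],[331,189.2]],
'side':[[285,258.7],[243,303.7],[186.7,265.7],[233,228.7],[228.2,256],[235,286.5],[256.2,251.2]]}
S=run('small',.128,.066,.09,.06,.074,.078,.092,o,[.5,.25,0,1.,.11])
pickle.dump((L,S),open('fit.pkl','wb'))
E
python3 fit.py
```

```text
large [ 0.6169 -0.2317 -0.1226  0.1544  0.1348  0.6191  0.3781  1.1616  0.5081] 
 [[[0.1, -0.1], [-0.5, -0.8], [-1.2, -0.2], [0.3, 1.0], [0.2, -1.8], [0.1, 1.8], [0.3, 0.1]], [[0.6, 2.4], [0.6, -0.2], [-0.5, -0.7], [-0.5, -0.4], [-0.4, -2.2], [-0.5, 1.8], [0.3, -0.0]]]
tab [ 0.5357 -0.1733  0.102 ] axis [ 0.6169 -0.2317  0.084 ]
small [0.5874 0.2012 0.0543 1.1809 0.1093 1.0859 0.6847 0.5448 1.1838] 
 [[[0.3, -0.3], [-2.1, -0.1], [0.4, 0.2], [1.8, -0.1], [-0.1, -1.2], [-0.8, 2.6], [-0.3, -0.1]], [[1.8, 0.0], [-1.8, -0.3], [-0.4, 0.2], [0.3, -0.4], [-0.4, -2.6], [0.0, 1.2], [0.2, 0.2]]]
tab [0.5221 0.1584 0.092 ] axis [0.5874 0.2012 0.074 ]
```

play_rows(deltas=[[15, 20, 30, 0, 0, 0, 0], [25, 45, 30, 0, 0, 0, 0], [25, 45, 20, 0, 0, 0, 0], [25, 45, 0, 0, 0, 0, 0], [25, 45, 0, 0, 0, 0, 0], [25, 45, 0, 0, 0, 0, 0], [25, 45, 0, 0, 0, 0, 0], [25, 45, 0, 0, 0, 0, 0]])

```text
clock: 1.1
position: [0.4711, -0.2219, 0.3112]
tool_rot: [-0.458, 1.571, -3.134]
force: [0.2, 0.1, 0.7]
grip_width: -0.0002
```

Run:
```python
from h import *
from workcell import telemetry
from scipy.spatial.transform import Rotation as R
L,S=pickle.load(open('fit.pkl','rb'))
s=telemetry.observe(); ci=vision.camera_info('wrist'); im=vision.grab_frame('wrist')
print(s['clock'],s['position'],s['qpos'].round(2),s['force'],s['grip_width']);print(R.from_euler('xyz',s['tool_rot']).as_matrix().round(2))
Rm=cv2.Rodrigues(ci['rvec'])[0];print('cam',(-Rm.T@ci['tvec']).round(3),Rm[2].round(2),ci['mtx'][0,0],ci['k1'])
np.savez('w1.npz',im=im,**ci)
cv2.imwrite('pics/w1.png',cv2.resize(im[:,:,::-1],(800,600),interpolation=cv2.INTER_CUBIC))
```

```text
1.1 [ 0.47114641 -0.22188432  0.31122005] [ 0.48  0.28 -0.19  1.76  0.06  1.11 -0.84] [0.18290996 0.05482481 0.66832784] -0.00023976186918001354
[[-0.    0.45 -0.89]
 [-0.   -0.89 -0.45]
 [-1.   -0.    0.  ]]
cam [ 0.538 -0.189  0.455] [-0.26 -0.13 -0.96] 323.3409648493423 -0.006683690461897147
```

View pics/w1.png

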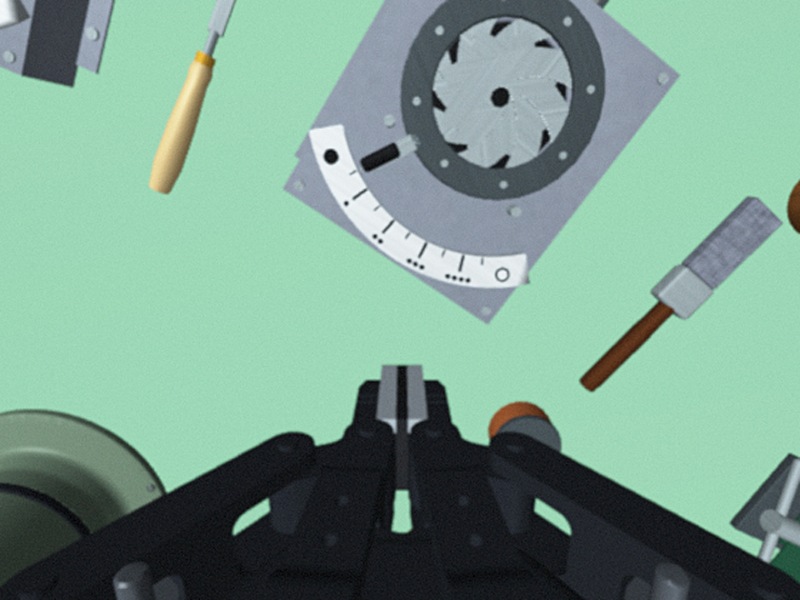

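The wrist view shows the large lever just past shut. In the 800-px picture the tab is at (380,157), the disc at (331,156), and the inner ends of the marks at (367,189), (393,221), (427,243) and (463,254). I'll refine the pose from these.

```bash
cat > fitw.py <<'E'
from h import *
def fitw(f,ci,corn,marks,rm,h,x0):
    # corn: {(lx,ly):(u,v)} at z=h ; marks: {q:(u,v)} at radius rm ; 800-scale pixels
    k=560/800
    def pts(p):
        a=np.radians(142.5)
        Lp=[[lx,ly,h] for lx,ly in corn]+[[rm*np.cos(a+q),rm*np.sin(a+q),p[3]] for q in marks]
        c,s=np.cos(p[2]),np.sin(p[2])
        return np.array(Lp)@np.array([[c,s,0],[-s,c,0],[0,0,1]])+[p[0],p[1],0]
    o=(np.array(list(corn.values())+list(marks.values()))+.5)*k-.5
    r=lambda p:np.r_[(proj(pts(p),ci)-o).ravel(),(p[3]-h-.004)/.003]
    s=least_squares(r,x0,loss='soft_l1');print(s.x.round(4),s.fun.round(1).tolist());return s.x
E
python3 - <<'E'
from fitw import *
d=np.load('w1.npz'); ci={k:d[k] for k in('mtx','rvec','tvec')};ci['k1']=float(d['k1'])
p=fitw(0,ci,{(-.152,.104):(286,187),(-.152,-.104):(489,323),(.09,-.104):(679,74)},{.262:(367,189),.524:(393,221),.785:(427,243),1.047:(463,254)},.12,.07,[.617,-.232,-.12,.074])
for q in (.1,.15,.2,.25):
    a=np.radians(142.5)+q+p[2]
    for r in(.086,.114):print(q,r,(proj([p[0]+r*np.cos(a),p[1]+r*np.sin(a),.122],ci)/.7).round(1),end=' ')
    print((proj([p[0]+.12*np.cos(a),p[1]+.12*np.sin(a),.074],ci)/.7).round(1))
E
```

```text
[ 0.6138 -0.2333 -0.1209  0.0808] [-2.9, 2.9, -0.8, 1.4, -0.5, 0.3, 1.2, 0.1, 1.5, -1.2, 0.2, -1.6, 0.2, -0.7, 2.3]
0.1 0.086 [[394.8 145.3]] 0.1 0.114 [[357.9 163.1]] [[356.6 166.5]]
0.15 0.086 [[397.6 151.2]] 0.15 0.114 [[361.8 170.9]] [[360.1 173.5]]
0.2 0.086 [[400.6 157. ]] 0.2 0.114 [[365.9 178.3]] [[363.9 180.4]]
0.25 0.086 [[403.9 162.5]] 0.25 0.114 [[370.4 185.5]] [[368. 187.]]
```

play_rows(deltas=[[28, 25, 0, 0, 0, 8.2, 0], [28, 25, 0, 0, 0, 8.2, 0], [28, 26, 0, 0, 0, 8.2, 0], [0, 0, -40, 0, 0, 0, 0], [0, 0, -40, 0, 0, 0, 0], [0, 0, -40, 0, 0, 0, 0], [0, 0, -40, 0, 0, 0, 0], [0, 0, -30, 0, 0, 0, 0]])

```text
clock: 2.15
position: [0.554, -0.1474, 0.1194]
tool_rot: [-1.168, 1.569, 2.868]
force: [0.8, -1.0, -0.5]
grip_width: 0.0002
```

Run:
```python
from h import *
from workcell import telemetry
from scipy.spatial.transform import Rotation as R
s=telemetry.observe(); im=vision.grab_frame('wrist');im2=vision.grab_frame('side')
print(s['clock'],s['position'],s['qpos'].round(2),s['force']);print(R.from_euler('xyz',s['tool_rot']).as_matrix()[:,1].round(3))
a=cv2.resize(im[:,:,::-1],(520,390)); b=cv2.resize(im2[130:230,260:390,::-1],(280,215),interpolation=cv2.INTER_CUBIC)
o=np.zeros((390,800,3),np.uint8);o[:,:520]=a;o[:215,520:]=b
cv2.imwrite('pics/w2.png',o)
```

```text
2.15 [ 0.55400479 -0.14736518  0.11942168] [ 0.34  0.59 -0.26  1.82  0.21  0.75 -0.71] [ 0.7779641  -1.00327387 -0.46847429]
[ 0.78  -0.625 -0.001]
```

View pics/w2.png

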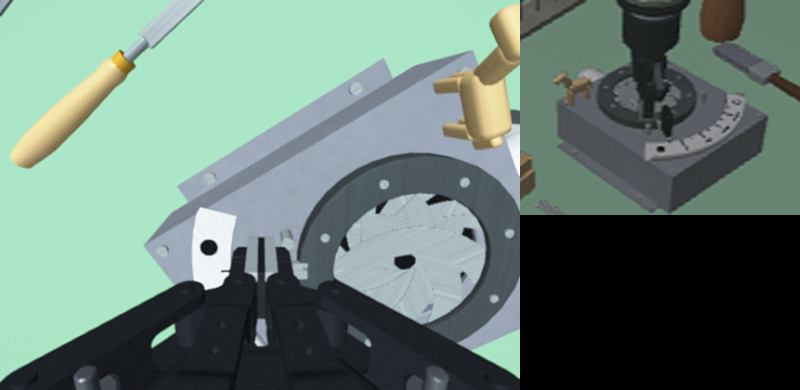

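The fingers stand on the shut side of the lever, with the tab behind them. I'll lower them and start pushing along the arc.

play_rows(deltas=[[0, 0, -10, 0, 0, 0, 0], [0, 0, -10, 0, 0, 0, 0], [0, 0, 0, 0, 0, 0, 0]])

```text
clock: 2.62
position: [0.5546, -0.1474, 0.1011]
tool_rot: [-1.013, 1.57, 3.024]
force: [0.2, 0.3, -0.4]
grip_width: 0.0003
```

```bash
cat > arc.py <<'E'
# arc.py cx cy r phi_deg(lever angles list; finger centre at lever angle, offset -t mm tangential)
import sys,numpy as np
cx,cy,r,t=map(float,sys.argv[1:5])
for a in map(float,sys.argv[5:]):
    A=np.radians(a);print(a,(np.array([cx,cy])+r*np.array([np.cos(A),np.sin(A)])-t*np.array([-np.sin(A),np.cos(A)])).round(1))
E
python3 arc.py 614.5 -232.5 100 16 141.6 145 150 155 160 165 170 175 180.6
```

```text
141.6 [ 546.1 -157.8]
145.0 [ 541.8 -162. ]
150.0 [ 535.9 -168.6]
155.0 [ 530.6 -175.7]
160.0 [ 526.  -183.3]
165.0 [ 522.  -191.2]
170.0 [ 518.8 -199.4]
175.0 [ 516.3 -207.8]
180.6 [ 514.3 -217.5]
```

play_rows(deltas=[[-4.3, -5.2, 0, 0, 0, 0, 0], [-4.2, -5.2, 0, 0, 0, 0, 0], [-4.3, -4.2, 0, 0, 0, 3.4, 0], [-5.9, -6.6, 0, 0, 0, 5, 0], [-5.3, -7.1, 0, 0, 0, 5, 0], [-4.6, -7.6, 0, 0, 0, 5, 0], [-4.0, -7.9, 0, 0, 0, 5, 0], [-3.2, -8.2, 0, 0, 0, 5, 0]])

```text
clock: 3.62
position: [0.5185, -0.1998, 0.1016]
tool_rot: [2.49, 1.571, 0.742]
force: [0.6, 2.4, -0.0]
grip_width: -0.0001
```

play_rows(deltas=[[0, 0, 0, 0, 0, 0, 0]])

```text
clock: 3.75
position: [0.5185, -0.2004, 0.1015]
tool_rot: [0.801, 1.57, -0.951]
force: [-0.1, -0.0, -0.1]
grip_width: -0.0001
```

Run:
```python
from h import *
from workcell import telemetry
s=telemetry.observe(); ci=vision.camera_info('wrist');im=vision.grab_frame('wrist');im2=vision.grab_frame('side')
print(s['clock'],s['position'],s['force'])
np.savez('w3.npz',im=im,**ci)
a=cv2.resize(im[:,:,::-1],(520,390)); b=cv2.resize(im2[130:230,260:390,::-1],(280,215),interpolation=cv2.INTER_CUBIC)
o=np.zeros((390,800,3),np.uint8);o[:,:520]=a;o[:215,520:]=b
cv2.imwrite('pics/w3.png',o)
```

```text
3.75 [ 0.51847425 -0.20042119  0.10152711] [-0.10308474 -0.00696454 -0.09302204]
```

View pics/w3.png

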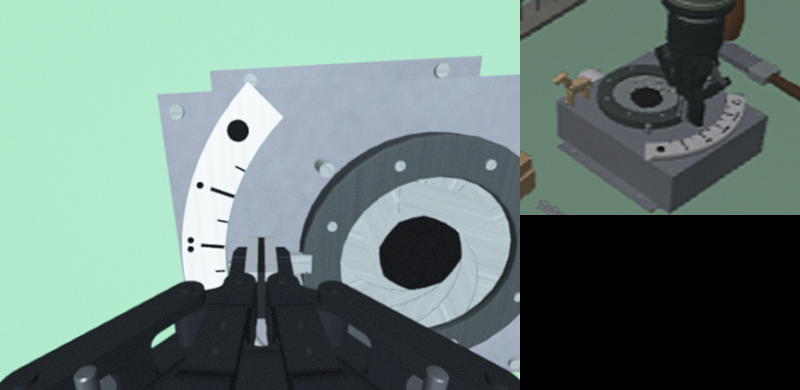

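The lever follows and the iris is opening. I'll back off, lift and look at the pointer from past it.

play_rows(deltas=[[0, 6, 0, 0, 0, 0, 0], [0, 0, 30, 0, 0, 0, 0], [0, 0, 30, 0, 0, 0, 0], [-8, -20, 30, 0, 0, 0, 0], [-8, -25, 20, 0, 0, 0, 0], [-8, -25, 0, 0, 0, 0, 0], [-8, -20, 0, 0, 0, 0, 0], [0, 0, 0, 0, 0, 0, 0]])

```text
clock: 4.85
position: [0.4864, -0.2841, 0.2112]
tool_rot: [-0.516, 1.57, -2.27]
force: [1.1, 1.6, -0.4]
grip_width: 0.0002
```

Run:
```python
from h import *
from workcell import telemetry
s=telemetry.observe(); ci=vision.camera_info('wrist');im=vision.grab_frame('wrist')
print(s['clock'],s['position'],s['force'])
np.savez('w4.npz',im=im,**ci)
cv2.imwrite('pics/w4.png',cv2.resize(im[:,:,::-1],(800,600),interpolation=cv2.INTER_CUBIC))
```

```text
4.85 [ 0.48639583 -0.28413723  0.21122207] [ 1.0594278   1.61776572 -0.40095757]
```

View pics/w4.png

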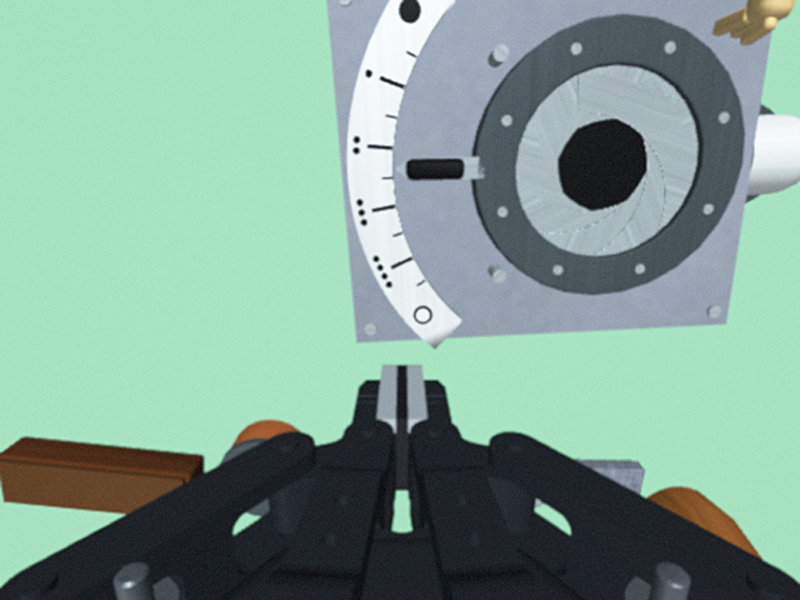

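The pointer tip is at (396,170), between the two-dot mark (393,148) and the short mark (393,178), so q≈0.62. The three-dot mark's inner end is at (396,207). About 9.5° more is needed.

play_rows(deltas=[[11, 30, 0, 0, 0, 0, 0], [11, 30, 0, 0, 0, 0, 0], [10, 32, 0, 0, 0, 0, 0], [0, 0, -35, 0, 0, 0, 0], [0, 0, -35, 0, 0, 0, 0], [0, 0, -30, 0, 0, 0, 0], [0, 0, -10, 0, 0, 0, 0], [0, 0, 0, 0, 0, 0, 0]])

```text
clock: 5.9
position: [0.5191, -0.1906, 0.1014]
tool_rot: [-2.335, 1.57, 2.198]
force: [0.1, 0.0, 0.9]
grip_width: 0.0006
```

play_rows(deltas=[[-0.6, -8, 0, 0, 0, 0, 0], [-1.4, -5.4, 0, 0, 0, 3, 0], [-1.3, -5, 0, 0, 0, 3, 0], [-0.7, -3, 0, 0, 0, 2, 0], [-0.4, -3, 0, 0, 0, 1.2, 0], [0, 0, 0, 0, 0, 0, 0], [0, 0, 0, 0, 0, 0, 0]])

```text
clock: 6.78
position: [0.5144, -0.2159, 0.1013]
tool_rot: [-0.793, 1.571, -2.384]
force: [-1.3, 0.5, 0.1]
grip_width: -0.0002
```

play_rows(deltas=[[0, 6, 0, 0, 0, 0, 0], [0, 0, 30, 0, 0, 0, 0], [0, 0, 30, 0, 0, 0, 0], [-3, -20, 30, 0, 0, 0, 0], [-3, -30, 10, 0, 0, 0, 0], [-3, -30, 0, 0, 0, 0, 0], [-3, -15, 0, 0, 0, 0, 0], [0, 0, 0, 0, 0, 0, 0]])

```text
clock: 7.78
position: [0.5022, -0.3049, 0.2009]
tool_rot: [-2.158, 1.57, 2.534]
force: [0.1, -0.4, 0.0]
grip_width: 0.0001
```

Run:
```python
from h import *
from workcell import telemetry
s=telemetry.observe(); ci=vision.camera_info('wrist');im=vision.grab_frame('wrist')
print(s['clock'],s['position'],s['force'])
np.savez('w5.npz',im=im,**ci)
a=im[0:250,200:520,::-1]
cv2.imwrite('pics/w5.png',cv2.resize(im[60:210,220:420,::-1],(800,600),interpolation=cv2.INTER_CUBIC))
```

```text
7.775 [ 0.50215746 -0.30485067  0.20091205] [ 0.09657892 -0.39060581  0.02197037]
```

View pics/w5.png

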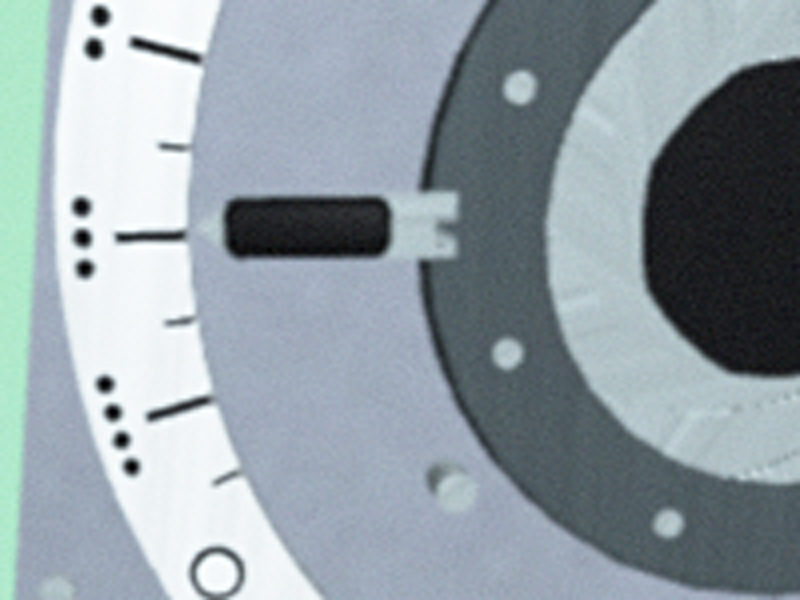

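The tip is at about (194,228), slightly short of the three-dot mark's inner end at (187,235). I'll work out the residual numerically.

Run:
```python
from fitw import *
d=np.load('w5.npz'); ci={k:d[k] for k in('mtx','rvec','tvec')};ci['k1']=float(d['k1'])
f=lambda u,v:((220+(u+.5)/4-.5+.5)/.7-.5,(60+(v+.5)/4-.5+.5)/.7-.5)
m={.524:f(201,60),.654:f(189,148),.785:f(187,235),.916:f(195,320),1.047:f(211,400),1.178:f(241,474)}
p=fitw(0,ci,{},m,.12,.07,[.6145,-.2325,-.121,.074])
Rm=cv2.Rodrigues(ci['rvec'])[0]; print('cam',-Rm.T@ci['tvec'])
g=lambda P:((proj(P,ci)-[220,60]+.5)*4-.5).round(1)
for q in(.76,.77,.78,.79):
    a=np.radians(142.5)+q+p[2]; P=lambda r,z:[p[0]+r*np.cos(a),p[1]+r*np.sin(a),z]
    print(q,'tip',g(P(.12,.076)),'tab',g(P(.1,.122)),'in',g(P(.086,.122)),'out',g(P(.114,.122)))
```

```text
[ 0.6132 -0.2336 -0.1269  0.0857] [0.2, 0.5, -0.1, 0.4, -0.2, 0.3, -0.1, -0.2, 0.4, -0.5, -0.3, -0.7, 3.9]
cam [ 0.50459584 -0.23114681  0.34443437]
0.76 tip [[188.1 219.8]] tab [[297.6 220. ]] in [[382.6 220.1]] out [[212.6 220. ]]
0.77 tip [[188.2 226.1]] tab [[297.5 226.4]] in [[382.4 225.5]] out [[212.7 227.2]]
0.78 tip [[188.3 232.4]] tab [[297.6 232.7]] in [[382.3 231. ]] out [[212.8 234.4]]
0.79 tip [[188.5 238.6]] tab [[297.6 239. ]] in [[382.3 236.4]] out [[213.1 241.5]]
```

The lever is at q≈0.772, about 1.2 mm short, so one fine nudge.

play_rows(deltas=[[5, 35, 0, 0, 0, 0, 0], [5, 35, 0, 0, 0, 0, 0], [2.5, 28, 0, 0, 0, 0, 0], [0, 0, -35, 0, 0, 0, 0], [0, 0, -35, 0, 0, 0, 0], [0, 0, -22, 0, 0, 0, 0], [0, 0, -8, 0, 0, 0, 0], [0, 0, 0, 0, 0, 0, 0]])

```text
clock: 8.82
position: [0.5151, -0.206, 0.1014]
tool_rot: [-2.601, 1.57, 2.093]
force: [0.7, -0.3, -0.1]
grip_width: 0.0003
```

play_rows(deltas=[[-0.3, -4, 0, 0, 0, 0, 0], [-0.2, -3, 0, 0, 0, 0, 0], [0, -2, 0, 0, 0, 0, 0], [0, -1.3, 0, 0, 0, 0.7, 0], [0, 0, 0, 0, 0, 0, 0], [0, 0, 0, 0, 0, 0, 0]])

```text
clock: 9.57
position: [0.5145, -0.2171, 0.1013]
tool_rot: [-1.252, 1.571, -2.83]
force: [-0.3, 0.0, 0.6]
grip_width: 0.0001
```

play_rows(deltas=[[0, 6, 0, 0, 0, 0, 0], [0, 0, 30, 0, 0, 0, 0], [0, 0, 30, 0, 0, 0, 0], [-3, -20, 30, 0, 0, 0, 0], [-3, -30, 10, 0, 0, 0, 0], [-3, -30, 0, 0, 0, 0, 0], [-3, -15, 0, 0, 0, 0, 0], [0, 0, 0, 0, 0, 0, 0]])

```text
clock: 10.58
position: [0.5022, -0.3062, 0.2009]
tool_rot: [-2.184, 1.57, 2.521]
force: [-0.0, 0.1, 1.0]
grip_width: 0.0002
```

Run:
```python
from h import *
from workcell import telemetry
s=telemetry.observe(); ci=vision.camera_info('wrist');im=vision.grab_frame('wrist')
print(s['clock'],s['position'],s['force'])
np.savez('w6.npz',im=im,**ci)
a=im[0:250,200:520,::-1]
cv2.imwrite('pics/w6.png',cv2.resize(im[60:210,220:420,::-1],(800,600),interpolation=cv2.INTER_CUBIC))
# dark tab centroid by image code, both frames
for n in('w5','w6'):
    g=cv2.cvtColor(np.load(n+'.npz')['im'],cv2.COLOR_RGB2GRAY)
    k,l,st,c=cv2.connectedComponentsWithStats((g<70).astype(np.uint8))
    for i in range(1,k):
        if 200<st[i][4]<900: print(n,st[i],((c[i]-[220,60]+.5)*4-.5).round(1))
```

```text
10.575 [ 0.50215676 -0.30617679  0.20094239] [-0.03922142  0.08896405  0.98980568]
w5 [415  39  79 132 489] [1019.6  135.2]
w5 [276 110  41  14 557] [306.8 227.4]
w6 [427  39  68 136 484] [1028.7  145.2]
w6 [278 109  41  14 559] [312.2 223.5]
```

View pics/w6.png

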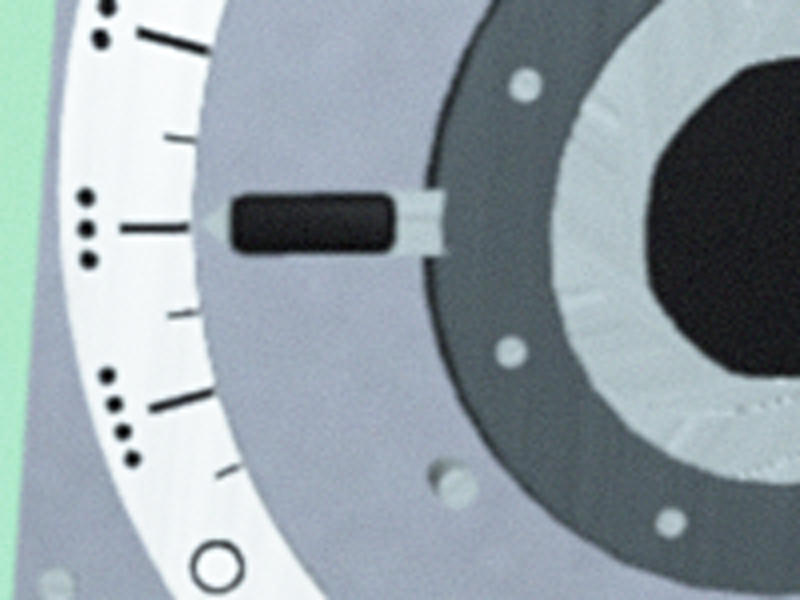

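The large pointer is on the three-dot mark: tip at (201,225), mark end at (190,228), within about 0.3°. Next is the small intake.

play_rows(deltas=[[0, 30, 25, 0, 0, 4, 0], [0, 45, 20, 0, 0, 4, 0], [0, 55, 0, 0, 0, 4, 0], [5, 55, 0, 0, 0, 4, 0], [5, 55, 0, 0, 0, 4, 0], [5, 55, 0, 0, 0, 4, 0], [0, 50, -10, 0, 0, 4, 0], [0, 20, -20, 0, 0, 4, 0]])

```text
clock: 11.62
position: [0.517, 0.0632, 0.2165]
tool_rot: [1.592, 1.569, 0.579]
force: [-0.3, -1.0, 0.1]
grip_width: -0.0
```

play_rows(deltas=[[0, 0, 0, 0, 0, 0, 0], [0, 0, 0, 0, 0, 0, 0]])

```text
clock: 11.88
position: [0.5174, 0.0581, 0.2162]
tool_rot: [-1.288, 1.57, -2.309]
force: [0.6, -0.8, -0.2]
grip_width: -0.0002
```

Run:
```python
from h import *
from workcell import telemetry
from scipy.spatial.transform import Rotation as R
s=telemetry.observe(); ci=vision.camera_info('wrist');im=vision.grab_frame('wrist')
print(s['clock'],s['position'],s['force'],s['qpos'].round(2),R.from_euler('xyz',s['tool_rot']).as_matrix()[:,1].round(3))
np.savez('w7.npz',im=im,**ci)
cv2.imwrite('pics/w7.png',cv2.resize(im[:,:,::-1],(800,600),interpolation=cv2.INTER_CUBIC))
```

```text
11.875 [0.51743988 0.05806357 0.21624996] [ 0.57465317 -0.76531315 -0.23443901] [ 0.31  0.45 -0.72  1.86  0.36  0.96 -0.01] [ 0.853  0.522 -0.001]
```

View pics/w7.png

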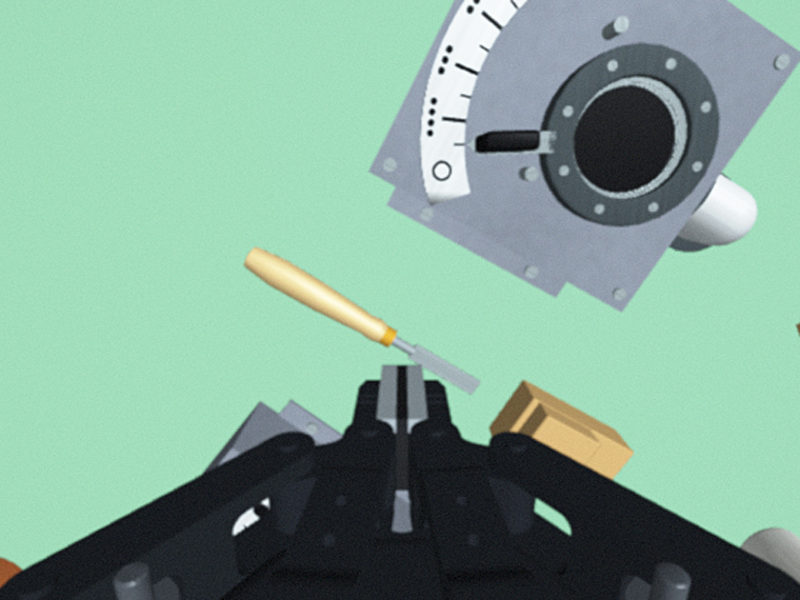

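The small lever's tab is at (508,141) with its pointer on the short mark past four dots (q≈1.18). Box corners are at (371,171), (622,310) and (800,52).

```bash
python3 - <<'E'
from fitw import *
d=np.load('w7.npz'); ci={k:d[k] for k in('mtx','rvec','tvec')};ci['k1']=float(d['k1'])
p=fitw(0,ci,{(-.128,-.09):(371,171),(.066,-.09):(622,310),(.066,.09):(800,52),(0.,0.):(637,135)},{.785:(477,73),1.047:(466,120)},.098,.06,[.587,.201,.054,.064])
for q in(1.1,1.15,1.2):
    a=np.radians(142.5)+q+p[2]; P=lambda r,z:[p[0]+r*np.cos(a),p[1]+r*np.sin(a),z]
    print(q,np.degrees(a),'tip',proj(P(.098,.068),ci)/.7,'tabtop',proj(P(.078,.112),ci)/.7,'axis',proj([p[0],p[1],.074],ci)/.7,np.round(P(.078,.09),4))
E
python3 arc.py 587 200.5 78 -16 213 205 197 189 181 173 165 157 150 146
```

```text
[0.5875 0.2046 0.0568 0.065 ] [-0.7, -1.0, 0.9, -0.2, 3.8, -0.3, -9.9, 2.0, 0.3, 0.6, -0.3, -0.1, 0.3]
1.1 208.77933856899955 tip [[465.02907594 128.52701192]] tabtop [[516.26569926 124.30657584]] axis [[633.64258413 136.46707879]] [0.5191 0.167  0.09  ]
1.15 211.64412754465366 tip [[464.52421054 137.28364079]] tabtop [[515.54710534 132.55430097]] axis [[633.64258413 136.46707879]] [0.5211 0.1636 0.09  ]
1.2 214.5089165203078 tip [[464.4332797  145.95143885]] tabtop [[515.21924783 140.7236277 ]] axis [[633.64258413 136.46707879]] [0.5232 0.1604 0.09  ]
213.0 [530.3 144.6]
205.0 [523.1 153. ]
197.0 [517.1 162.4]
189.0 [512.5 172.5]
181.0 [509.3 183.1]
173.0 [507.6 194.1]
165.0 [507.5 205.2]
157.0 [508.9 216.2]
150.0 [511.5 225.6]
146.0 [513.4 230.9]
```

play_rows(deltas=[[7, 27, 0, 0, 0, 0, 0], [7, 27, 0, 0, 0, 0, 0], [5.6, 25, 0, 0, 0, 0, 0], [0, 0, -40, 0, 0, 0, 0], [0, 0, -40, 0, 0, 0, 0], [0, 0, -30, 0, 0, 0, 0], [0, 0, -15, 0, 0, 0, 0], [0, 0, 0, 0, 0, 0, 0]])

```text
clock: 12.92
position: [0.5371, 0.1374, 0.0912]
tool_rot: [-1.669, 1.57, -2.689]
force: [-0.1, 0.9, 0.5]
grip_width: 0.0
```

play_rows(deltas=[[-3.3, 5.1, 0, 0, 0, 0, 0], [-3.2, 5.1, 0, 0, 0, 0, 0], [-7.2, 8.4, 0, 0, 0, -7, 0], [-6, 9.4, 0, 0, 0, -8, 0], [-4.6, 10.1, 0, 0, 0, -8, 0], [-3.2, 10.6, 0, 0, 0, -8, 0], [-1.7, 11, 0, 0, 0, -8, 0], [-0.1, 11.1, 0, 0, 0, -8, 0]])

```text
clock: 13.92
position: [0.5079, 0.209, 0.0921]
tool_rot: [1.596, 1.57, -0.249]
force: [1.8, -2.8, 0.2]
grip_width: -0.0001
```

play_rows(deltas=[[1, 7, 0, 0, 0, -5, 0], [0.4, 4, 0, 0, 0, -3, 0], [1.2, 4.2, 0, 0, 0, -3, 0]])

```text
clock: 14.3
position: [0.5103, 0.2242, 0.092]
tool_rot: [1.841, 1.57, -0.192]
force: [-2.1, -3.2, 2.8]
grip_width: 0.0002
```

play_rows(deltas=[[0.9, 1.8, 0, 0, 0, -1.5, 0], [0.9, 1.8, 0, 0, 0, -1.5, 0], [0, 0, 0, 0, 0, 0, 0]])

```text
clock: 14.68
position: [0.5122, 0.2277, 0.0914]
tool_rot: [2.946, 1.57, 0.862]
force: [0.3, -0.3, 0.4]
grip_width: -0.0003
```

play_rows(deltas=[[1, 1.7, 0, 0, 0, -1.5, 0], [0, 0, 0, 0, 0, 0, 0]])

```text
clock: 14.92
position: [0.5132, 0.2293, 0.0913]
tool_rot: [-2.107, 1.571, 2.065]
force: [-1.1, -0.6, -0.7]
grip_width: 0.0001
```

play_rows(deltas=[[1, 1.7, 0, 0, 0, -1, 0], [0, 0, 0, 0, 0, 0, 0]])

```text
clock: 15.18
position: [0.5142, 0.231, 0.0912]
tool_rot: [-2.171, 1.571, 1.985]
force: [-1.4, -0.4, -0.1]
grip_width: -0.0003
```

play_rows(deltas=[[1, 1.7, 0, 0, 0, -1, 0], [0, 0, 0, 0, 0, 0, 0]])

```text
clock: 15.42
position: [0.515, 0.2323, 0.0912]
tool_rot: [-0.23, 1.57, -2.377]
force: [-4.3, -2.1, 1.1]
grip_width: 0.0001
```

play_rows(deltas=[[1, 1.7, 0, 0, 0, -1, 0], [0, 0, 0, 0, 0, 0, 0]])

```text
clock: 15.68
position: [0.5149, 0.2326, 0.0911]
tool_rot: [-0.133, 1.566, -2.297]
force: [-11.6, -11.2, 10.7]
grip_width: 0.0002
```

play_rows(deltas=[[1, 1.7, 0, 0, 0, 0, 0], [0, 0, 0, 0, 0, 0, 0]])

```text
clock: 15.92
position: [0.515, 0.2326, 0.0909]
tool_rot: [-0.11, 1.563, -2.275]
force: [-19.7, -20.0, 18.5]
grip_width: -0.0001
```

It's against the stop: the position is fixed and the force is rising. Releasing, then a last look.

play_rows(deltas=[[-4, -7, 0, 0, 0, 0, 0], [-2, -4, 0, 0, 0, 0, 0], [0, 0, 30, 0, 0, 0, 0], [0, 0, 40, 0, 0, 0, 0], [0, -15, 40, 0, 0, 0, 0], [0, -20, 10, 0, 0, 0, 0], [0, -15, 0, 0, 0, 0, 0], [0, 0, 0, 0, 0, 0, 0]])

```text
clock: 16.92
position: [0.5112, 0.174, 0.2107]
tool_rot: [-0.29, 1.57, -2.454]
force: [0.3, -0.3, -0.3]
grip_width: 0.0002
```

Run:
```python
from h import *
from workcell import telemetry
s=telemetry.observe(); im=vision.grab_frame('wrist');b=vision.grab_frame('side');c=vision.grab_frame('scene')
print(s['clock'],s['position'],s['force'])
o=np.zeros((600,800,3),np.uint8)
o[:345,:460]=cv2.resize(im[:,:,::-1],(460,345))
o[:340,460:]=cv2.resize(b[130:230,270:370,::-1],(340,340),interpolation=cv2.INTER_CUBIC)
o[345:,:]=cv2.resize(c[150:278,40:440,::-1],(800,255),interpolation=cv2.INTER_CUBIC)
cv2.imwrite('pics/w8.png',o)
```

```text
16.925 [0.51118625 0.17400933 0.21073829] [ 0.31264618 -0.26966583 -0.33785955]
```

View pics/w8.png

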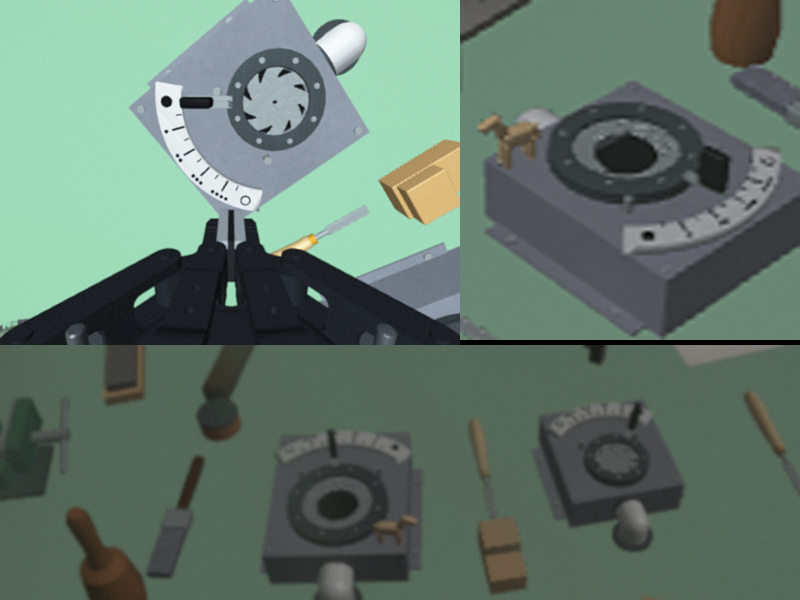

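The small pointer is on the black disc at (167,101) and its iris is closed. The large iris is open with its lever at three dots, the loose things look undisturbed, and the tool is clear.

```bash
python3 -c "
from workcell import workorder
print(workorder.job_done())"
```

```text
the job is handed in; nothing more can be done
None
```

Both levers are set as asked, and the job was handed in at about 17 s on the robot's clock.

- **Large intake:** I pushed the lever from its shut side with closed fingers, in three strokes. The last close view showed the pointer within about 0.3° of the three-dot mark, perhaps slightly short. I did not look at it that closely again after moving on, but the later wide views still show it at three dots.
- **Small intake:** I then pushed this lever clockwise until it stopped moving and the force rose to about 34 N at the fingertips. After I backed off, the pointer stood on the black disc and the leaves were closed.
- **Clear of everything:** The tool is raised clear with force readings near zero. The horse, gouge A, block and brush look undisturbed in the final pictures. Gouge B is only partly in view, and the tool did not go near it.

The pose fits from the different cameras disagreed by about 3 mm, so I set the large lever by reading its pointer against the marks.

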